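# Spring the blade case open through its release slot

### The job

The lid of the grey steel blade case is latched shut. Pick up the screwdriver, push its blade through the narrow slot in the front of the case, feel along behind it for the hidden spring tab and press that in gently until the lid springs up; never lean hard on the case, and keep the gripper off it. Then draw the screwdriver out and lay it flat on the bench clear of the case, leaving the lid up and the things standing around undisturbed.

Things in the scene. Friction and masses are not known exactly. Their poses are not given: they have to be found in the camera images.
- case: Grey steel case fixed to the bench, 95 (x) x 190 (y) x 76 (z) mm. Origin at the centre of its underside, on the bench; x points from its front to its back (the front, 47.5 mm before the origin, faces roughly to the robot), z up. More than 25 N from the screwdriver anywhere on or in the case counts as damage; so does more than 3 N from gripper or arm.
- slot (a point): Middle of the slot, on the outer face of the case front, 48 mm above the bench. The slot is 76 mm wide (along the case's y) and 12 mm high, through 3 mm sheet.
- plate_mid (a point): Point 22 mm straight behind the slot's middle, on a rigid plate. Flush in a 21 mm wide window of the plate sits the spring tab, 18 mm wide (y), 16 mm high, at slot height; its middle is up to 27 mm to either side of this point, differs each time, is not measured. A blade wholly in the window pushes it along the case's x: 2 N to start, 5 N at 5 mm (lid let go), hard stop at 8.5 mm, 6.5 N.
- lid (a joint): Lid of the case, hinged along the top of its back: 0 shut (about 0.01 while latched), grows as it opens; rad. When the latch lets go a spring lifts it to about 0.5 and holds it there.
- screwdriver: Loose screwdriver, 0.13 kg: red eight-sided handle 29 mm thick, 95 mm long; steel shaft 6.4 mm thick, 110 mm long; flat blade 8 x 2 mm, level at the start. Origin mid-length on its underside; its y axis runs along it: blade end at y = -113 mm, handle y = 18 to 113 mm, balance point about y = 50 mm. z is up as it starts; the shaft's axis is at z = 13 mm, 14.5 mm above the bench.
- blade_tip (a point): End of the screwdriver's blade, on its axis.
- marker: Marker pen, 133 mm long, 17 mm thick, loose on the bench; a bystander. Origin at the middle of its underside.
- offcut: Wooden offcut 45 x 95 x 22 mm, loose on the bench; a bystander. Origin at the middle of its underside.
- tin: Round tin 68 mm across and 39 mm high, loose on the bench; a bystander. Origin at the middle of its underside.
- oil_can: Oil can 68 mm across and 167 mm high with a thin bent spout, loose on the bench; a bystander. Origin at the middle of its underside.
- moulding: Piece of stepped moulding 85 x 48 x 32 mm, loose near the bench's front edge; a bystander. Origin at the middle of its underside.

How it is judged (in metres and radians):
On the way, in this order (a step that is already met when the one before it is completed fails the run):
1. the screwdriver's blade is through the slot, at least 10 mm behind the case front, with the lid still latched (x of blade_tip in the frame of slot above 0.01 m and value of joint lid below 0.05 rad), for 0.05 s.
2. the lid springs up with the blade still through the slot (value of joint lid above 0.2 rad and x of blade_tip in the frame of slot above 0.01 m), for 0.05 s.
At the end, for the whole second after the job is handed in: the lid stands up by itself (more than 0.3 rad), and the screwdriver lies at rest, released, flat on the bench, its blade tip either at least 10 mm out from the case front or more than 100 mm to one side of the slot's middle, and not touching the case (value of joint lid above 0.3 rad and height (world z) of screwdriver below 0.035 m and height (world z) of blade_tip below 0.03 m and (x of blade_tip in the frame of slot below -0.01 m or y of blade_tip in the frame of slot above 0.1 m or y of blade_tip in the frame of slot below -0.1 m) and contact force between screwdriver and case below 0.1 N and linear speed of screwdriver below 0.03 m/s).
It fails at once if the screwdriver bears on the case, its plate or its tab with more than 25 N (contact force between screwdriver and case above 25 N).
It fails at once if the gripper touches the case with more than 3 N (contact force between the arm and case above 3 N).
It fails at once if the fingers touch the case with more than 3 N (contact force between the fingers and case above 3 N).
It fails at once if a bystander is moved by more than 25 mm (distance of any of marker, offcut, tin, oil_can, moulding from where it was at the start of the episode above 0.025 m).
It also fails if it takes over 64 s, if anything falls off the work surface, if the arm or the gripper's body presses on something with over 40 N, if the wrist force passes 120 N, or if a joint passes its speed limit or range.

### The arm

A 6-joint arm with a two-finger parallel gripper is mounted at the origin on a cart in front of the work surface, level with it; the furniture and walls round the work are solid. World frame = base frame: x ahead of the robot, y to its left, z up, the work surface at z = 0. Lengths are in mm, angles in rad, forces in N, time in s.
With the tool pointing down it reaches from about 275 to 1000 mm from the base axis. Payload 8.4 kg.
Tool frame: the origin (TCP) lies at the very end of the fingers, on their centre line; the grasp point (between the pads) lies 19 mm behind it; z points along the fingers, y is the line along which they close (so a half turn about z gives the same grasp; the last joint's range is limited). The gripper opens to 85 mm and grips with 20 to 120 N. Pads are 22 mm wide; open, the fingers measure 114 mm over their backs; the gripper's body (76 mm by 85 mm) begins 54 mm behind the grasp point. The pads swing forward as they close: fully open they stand 13 mm farther back than shut.
Start: joints at [-1.188, 0.353, 1.633, -0, 1.155, -0.002], TCP at [234.607, -579.299, 231.281] pointing down, gripper open.
Joint ranges: [-2.63, 2.63], [-0.92, 2.1], [0.06, 2.66], [-1.3, 4.44], [0, 2.69], [-3.02, 3.02]. Speed limits (rad/s): [2.22, 2.22, 2.79, 3.14, 3.14, 3.14].

### API

Orientations are given as [roll, pitch, yaw] about the fixed x, y, z axes, in that order (R = Rz(yaw) Ry(pitch) Rx(roll)).
In Python, from rig import sensors, grab_frame, camera_params, order gives the robot as it stands. The module is installed in compiled form; this text tells all that it offers.
- The arm moves only by the tool move_arm, never from a script. Its argument "motion" is a list of rows, each a list of 7 numbers: the turn, a rotation vector about the tool's x, y, z in a scale on which 1.0 is 2 rad, then the shift along the tool's x, y, z in a scale on which 1.0 is 0.5 m, then the finger opening in m, from 0 to 0.0854. A call has 1 to 8 rows; each row is the pose to reach, as a shift and turn from the pose commanded when the call began, along the tool's axes at that moment; what a row does not reach only later rows make up. A row lasts 1/8 s, in which the tool goes at most 62.5 mm and 10.7 degrees, less where a joint would pass 70% of its speed; a pose out of reach is approached as far as the arm can. Shift and turn numbers lie between -1 and 1, and a call with a number outside is refused. A call with a gripper value outside its range is refused whole. The fingers move at their own pace and stop on an object; "grip_force" is the grip in N (left out, the last holds). Time passes only in rows, so rows that repeat a pose let the fingers close. It gives the time, the measured TCP pose, the force, the opening and the grip force at its end, in the units of the state.
- sensors.sense(): the state, without advancing time (a new reading comes with each control period).
- grab_frame(name): name is "side" or "top"; returns (picture, depth): 384x512x3 uint8, red, green, blue; 384x512 float32, mm along the optical axis (not along the pixel's ray), 0 where there is no reading.
- camera_params(name): a dict with "camera_matrix" (3x3 intrinsics, pixels), "world_from_camera" (4x4, takes a point from camera to world coordinates). Camera axes: x right, y down, z forward; pixel columns grow to the right and rows downward; lengths in mm; the calibration is good to about 2 mm. A picture is of the moment at which its call begins. camera_params takes no time and is no camera call.
- order.sign_off(): hands the job in; it is judged then, once.
The state is a dict: "clock": time; "qpos": joint angles; "qvel": joint speeds; "joint_efforts": joint torques, N m; "eef_pos": TCP position; "tcp_rot": TCP orientation; "contact_force": force on the tool from outside, world axes, zero at the start; "wrist_torque": the same for the moment, N m; "opening": opening from 0.0 (shut) to 1.0 (fully open); "grasp_force": force on a finger pad.
Only numpy, scipy, OpenCV 4.12 (cv2) and the standard library are available. Lean on these libraries where they do the work, as an engineer would, in place of code of your own. Each camera call takes 0.05 s, during which the arm holds its last target. There are 200 camera calls.

## Working session

There is one attempt and no reset: what is moved stays moved. The work goes in short steps, Python scripts to look and compute and a tool call to move; the robot and the scene stay as the last step left them, time stands still between calls to the robot, and variables do not carry over. Pictures are saved under pics/ and viewed, at most 10 in all, crops included, and the job is handed in when it is done.

Besides the shell and the picture viewer there is one more tool, called after "Emit:" as name(argument=value, ...) on one line, values as JSON. move_arm: Moves the arm, as the interface text tells. Its arguments: {"type":"object","properties":{"motion":{"type":"array","items":{"type":"array","items":{"type":"number"}}},"grip_force":{"type":"number"}},"required":["motion"]}

```bash
mkdir -p pics; cat > h.py <<'E'
import numpy as np, cv2
from rig import sensors, grab_frame, camera_params, order
from scipy.spatial.transform import Rotation as R
def snap(n,f):
    p,d=grab_frame(n); cv2.imwrite(f'pics/{f}.png',p[:,:,::-1]); np.save(f'pics/{f}.npy',d); return p,d
def pt(n,d,u,v,z=None):
    c=camera_params(n);K=np.array(c["camera_matrix"]);T=np.array(c["world_from_camera"])
    r=np.linalg.inv(K)@[u,v,1]
    if z is None: return (T@np.r_[r*d[int(round(v)),int(round(u))],1])[:3]
    w=T[:3,:3]@r; o=T[:3,3]; return o+w*(z-o[2])/w[2]
E
python3 - <<'E'
from h import *
s=sensors.sense();print(s)
for n in('side','top'):
    snap(n,n+'0');c=camera_params(n);print(n,np.round(c["camera_matrix"],1),np.round(c["world_from_camera"],3))
E
```

```text
{'clock': 0.0, 'qpos': array([-1.18834616e+00,  3.53655479e-01,  1.63414394e+00, -2.76992998e-05,
        1.15518100e+00, -2.39259338e-03]), 'qvel': array([ 0.00142536,  0.00048211, -0.00054294,  0.00157295,  0.00091261,
       -0.00061757]), 'joint_efforts': array([-1.21512123e-03, -6.05257559e+01, -3.42072701e+01,  1.67715348e-04,
        9.65323357e-03, -6.73904282e-06]), 'eef_pos': array([ 234.45197446, -578.84582136,  230.55289997]), 'tcp_rot': array([-3.14020483e+00,  2.20052354e-05,  3.84853978e-01]), 'contact_force': array([-0.42818517,  0.60833983, -0.45467611]), 'wrist_torque': array([-0.01040198, -0.00450158, -0.03725378]), 'grasp_force': 0.0, 'opening': 1.000342172799946}
side [[477.1   0.  254.2]
 [  0.  477.1 184.2]
 [  0.    0.    1. ]] [[-9.050000e-01 -2.380000e-01  3.520000e-01  2.079100e+01]
 [-4.240000e-01  5.350000e-01 -7.310000e-01  1.163799e+03]
 [-1.500000e-02 -8.110000e-01 -5.850000e-01  9.710210e+02]
 [ 0.000000e+00  0.000000e+00  0.000000e+00  1.000000e+00]]
top [[416.6   0.  257.1]
 [  0.  416.6 189.7]
 [  0.    0.    1. ]] [[-2.900000e-02 -9.980000e-01  5.500000e-02  4.525810e+02]
 [-1.000000e+00  2.800000e-02 -1.200000e-02  9.755800e+01]
 [ 1.100000e-02 -5.600000e-02 -9.980000e-01  1.209331e+03]
 [ 0.000000e+00  0.000000e+00  0.000000e+00  1.000000e+00]]
```

View pics/side0.png

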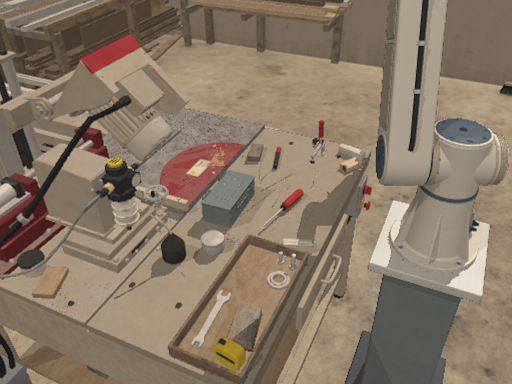

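View pics/top0.png

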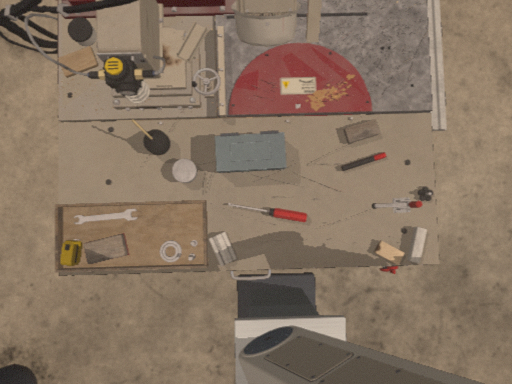

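Both views show the case (side ~228,197; top ~250,152) and the screwdriver with its tip toward +y (top ~228,205 to handle end 307,216). The tin is at top (184,170) and the oil can at (155,143). I'll enlarge these areas.

```bash
python3 - <<'E'
import cv2
a=cv2.imread('pics/top0.png')[125:225,205:315];cv2.imwrite('pics/topc.png',cv2.resize(a,None,fx=6,fy=6,interpolation=cv2.INTER_CUBIC))
a=cv2.imread('pics/side0.png')[165:240,195:310];cv2.imwrite('pics/sidec.png',cv2.resize(a,None,fx=6,fy=6,interpolation=cv2.INTER_CUBIC))
E
```

```text
(no output)
```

View pics/topc.png

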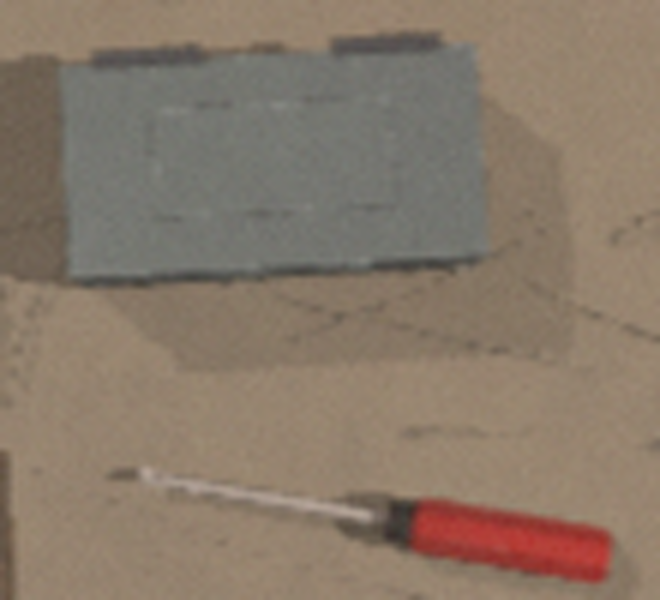

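View pics/sidec.png

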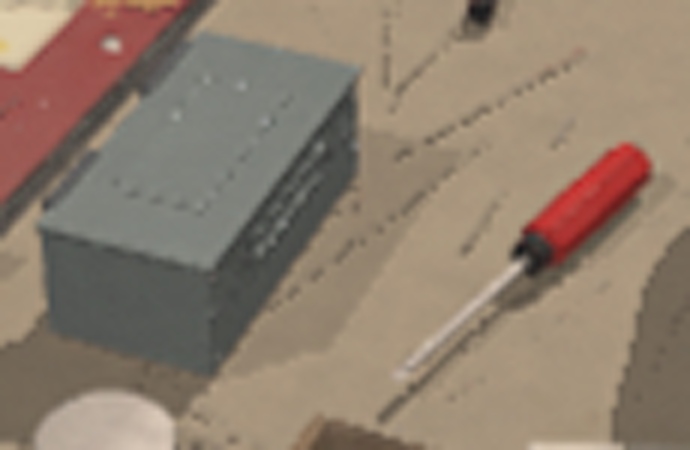

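The top crop shows the lid front corners at crop (68,276) and (487,258), and the back ones at (62,66) and (477,45). The screwdriver's steel tip is at (143,473), with its shadow beyond it, and the handle end is at (608,555). In the side crop the tip is at (397,377), the handle end at (638,160), and the slotted front face is to the right of the corner at (212,270)-(212,375).

```bash
cat >> h.py <<'E'
def ray(n,u,v):
    c=camera_params(n);K=np.array(c["camera_matrix"]);T=np.array(c["world_from_camera"])
    r=T[:3,:3]@np.linalg.inv(K)@[u,v,1]; return T[:3,3],r/np.linalg.norm(r)
def tri(a,b):
    (o1,r1),(o2,r2)=ray('top',*a),ray('side',*b)
    s=np.linalg.lstsq(np.c_[r1,-r2],o2-o1,rcond=None)[0]; p,q=o1+s[0]*r1,o2+s[1]*r2
    return (p+q)/2,np.linalg.norm(p-q)
E
python3 - <<'E'
from h import *
np.set_printoptions(precision=1,suppress=True)
T=lambda x,y:(205+(x+.5)/6-.5,125+(y+.5)/6-.5)
S=lambda x,y:(195+(x+.5)/6-.5,165+(y+.5)/6-.5)
for n,a,b in [('lidFL',(68,276),(212,270)),('lidFR',(487,258),(359,70)),('lidBL',(62,66),(40,227)),('lidBR',(477,45),(205,37)),
  ('tip',(143,473),(397,377)),('hend',(608,555),(638,160)),('hfront(collar/red)',(413,527),(537,250)),('collar front',(383,517),(519,262))]:
    print(n,*tri(T(*a),S(*b)))
dt=np.load('pics/top0.npy');ds=np.load('pics/side0.npy')
# cloud of case from both + handle ridge
for n,d in(('top',dt),('side',ds)):
    v,u=np.mgrid[0:384,0:512];c=camera_params(n);K=np.array(c["camera_matrix"]);W=np.array(c["world_from_camera"])
    P=(np.stack([(u-K[0,2])/K[0,0]*d,(v-K[1,2])/K[1,1]*d,d],-1)@W[:3,:3].T+W[:3,3])[d>0]
    np.save('pics/P'+n,P)
    m=(abs(P[:,2]-76)<8)&(abs(P[:,0]-550)<90)&(abs(P[:,1]-110)<150)
    r=cv2.minAreaRect(P[m][:,:2].astype(np.float32));print(n,m.sum(),np.array(cv2.boxPoints(r)),P[m][:,2].mean())
    m=(P[:,2]>9)&(P[:,2]<40)&(abs(P[:,0]-400)<60)&(abs(P[:,1]-40)<150)
    q=P[m];print(n,'sd',m.sum(),q.min(0),q.max(0),q.mean(0))
    m=(abs(P[:,2])<6)&(abs(P[:,0]-430)<40)&(abs(P[:,1]-40)<60);print('bench',P[m][:,2].mean())
E
```

```text
lidFL [570.1 194.   76.7] 1.0349114128165096
lidFR [575.5   4.1  75.2] 3.9133620355018537
lidBL [667.8 195.1  73.4] 0.447016173547076
lidBR [672.8   4.3  70.6] 0.12750425668888857
tip [481.6 165.9  15.5] 0.018137545454296952
hend [435.4 -55.   16.2] 1.5878901697859027
hfront(collar/red) [454.4  38.7  14. ] 4.782408533119667
collar front [459.3  52.8  14.5] 4.210347128522797
top 1727 [[569.5 193.7]
 [572.6   1.4]
 [642.6   2.5]
 [639.4 194.8]] 76.01863028266372
top sd 510 [340.  -54.8   9.2] [460.  190.   32.3] [416.1  61.6  22.3]
bench -2.101606652750923
side 839 [[569.2 200.2]
 [569.8   0.3]
 [640.    0.5]
 [639.5 200.4]] 76.73454083796864
side sd 257 [341.4 -55.    9. ] [460.  189.8  33.2] [428.7  35.2  22.8]
bench -1.5709417790607458
```

```bash
cat > mv.py <<'E'
# usage: cmd pose in [x y z yaw] (mm, tool down) -> target; prints rotvec, shift (m)
import sys,numpy as np
from scipy.spatial.transform import Rotation as R
a=[float(v) for v in sys.argv[1:]]
f=lambda y:R.from_euler('xyz',[np.pi,0,y])
A,B=f(a[3]),f(a[7])
print((A.inv()*B).as_rotvec().round(4),(A.inv().apply(np.subtract(a[4:7],a[:3]))/1000).round(4))
E
python3 mv.py 234.6 -579.3 231.3 .3849 448 6.5 120 1.365
python3 - <<'E'
from h import *
for n,u,v in(('moulding',222,248),('tin',184,168),('oil',155,143),('offcut',362,131)):
    print(n,pt('top',np.load('pics/top0.npy'),u,v).round())
E
```

```text
[ 0.      0.     -0.9801] [ 0.4177 -0.4628  0.1113]
moulding [356. 186.  28.]
tin [584. 287.  41.]
oil [651. 359.  76.]
offcut [ 680. -225.   19.]
```

Units first: shifts go in shares of 0.5 m and turns go in shares of 2 rad. So -0.4628 m / 0.5 = -0.9256, 0.4177 m / 0.5 = 0.8354, -0.98 rad / 2 = -0.49.

Emit:
move_arm(motion=[[0,0,-0.49,0.8354,-0.9256,0.2226,0.085],[0,0,-0.49,0.8354,-0.9256,0.2226,0.085],[0,0,-0.49,0.8354,-0.9256,0.2226,0.085],[0,0,-0.49,0.8354,-0.9256,0.2226,0.085],[0,0,-0.49,0.8354,-0.9256,0.2226,0.085],[0,0,-0.49,0.8354,-0.9256,0.2226,0.085],[0,0,-0.49,0.8354,-0.9256,0.2226,0.085],[0,0,-0.49,0.8354,-0.9256,0.2226,0.085]])

```text
clock: 1.1
eef_pos: [403.5, -115.0, 143.2]
tcp_rot: [3.141, 0.0, 1.364]
contact_force: [1.3, -0.6, 0.1]
opening: 0.997
grasp_force: 0.0
```

```bash
python3 mv.py 403.2 -116.5 143.4 1.365 448 6.5 70 1.365
```

```text
[0. 0. 0.] [0.1296 0.0187 0.0734]
```

Scaled: 0.1296 m / 0.5 = 0.2592, 0.0734 m / 0.5 = 0.1468.

Emit:
move_arm(motion=[[0,0,0,0.2592,0.0374,0.1468,0.085],[0,0,0,0.2592,0.0374,0.1468,0.085],[0,0,0,0.2592,0.0374,0.1468,0.085],[0,0,0,0.2592,0.0374,0.1468,0.085],[0,0,0,0.2592,0.0374,0.1468,0.085]])

```text
clock: 1.72
eef_pos: [447.7, 5.8, 70.2]
tcp_rot: [-3.141, 0.0, 1.365]
contact_force: [0.7, -0.4, 0.8]
opening: 0.993
grasp_force: 0.0
```

Scaled: 0.067 m / 0.5 = 0.134, 0.04 m / 0.5 = 0.08.

Emit:
move_arm(motion=[[0,0,0,0,0,0.08,0.085],[0,0,0,0,0,0.134,0.085],[0,0,0,0,0,0.134,0.05],[0,0,0,0,0,0.134,0.02],[0,0,0,0,0,0.134,0.02],[0,0,0,0,0,0.134,0.02],[0,0,0,0,0,0.134,0.02],[0,0,0,0,0,0.134,0.02]], grip_force=80)

```text
clock: 2.72
eef_pos: [448.9, 6.0, 4.5]
tcp_rot: [3.139, -0.0, 1.365]
contact_force: [-2.7, -3.2, 13.2]
opening: 0.311
grasp_force: 77.9
```

Scaled: -0.1 m / 0.5 = -0.2, -0.06 m / 0.5 = -0.12.

Emit:
move_arm(motion=[[0,0,0,0,0,-0.04,0.02],[0,0,0,0,0,-0.12,0.02],[0,0,0,0,0,-0.2,0.02],[0,0,0,0,0,-0.2,0.02],[0,0,0,0,0,-0.2,0.02]])

```text
clock: 3.35
eef_pos: [447.7, 6.2, 103.1]
tcp_rot: [3.141, -0.0, 1.365]
contact_force: [0.1, -0.7, -0.8]
opening: 0.31
grasp_force: 79.4
```

```bash
python3 - <<'E'
from h import *
s=sensors.sense();print(s['eef_pos'],s['tcp_rot'],s['contact_force'],s['wrist_torque'],s['opening'])
a,_=snap('top','top1');b,_=snap('side','side1')
f=lambda i:cv2.resize(i,None,fx=4,fy=4,interpolation=cv2.INTER_CUBIC)
cv2.imwrite('pics/c1.png',np.hstack([f(a[160:250,210:310]),f(b[140:230,210:310])])[:,:,::-1])
E
```

```text
[447.71502171   6.21270119 103.05361828] [ 3.14107362e+00 -1.46061839e-04  1.36480951e+00] [ 0.1055469  -0.72318865 -0.78581085] [ 0.04351254 -0.0233904   0.02167474] 0.3097476513852189
```

View pics/c1.png

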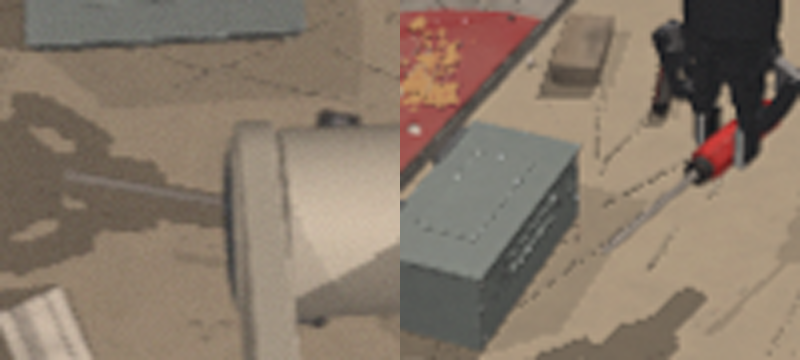

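It is held. The tip is at top (226.5,204) and side (261.5,202.6); the gripper is at the red handle.

```bash
python3 - <<'E'
from h import *
p,e=tri((226.2,203.6),(261.3,202.5));print(p,e)
q=p-[447.7,6.2,103.05];print(q,np.hypot(*q[:2]),np.arctan2(q[1],q[0]))
ds=np.load('pics/side1.npy')
for u,v in((264,201),(268,197.5),(272,194),(276,191),(280,188)):print(pt('side',ds,u,v))
E
python3 mv.py 448 6.5 103.1 1.365 370 95 103 .024
```

```text
[478.96329501 166.2034174  112.58788003] 0.06555672705371832
[ 31.26329501 160.0034174    9.53788003] 163.02909922823508 1.377835995097217
[475.89903356 153.87347096 110.34939253]
[470.60391206 136.76073173 112.97753088]
[465.93505718 117.7899405  114.3014778 ]
[462.25014608  95.88427684 111.66993662]
[514.07932103 -65.03113582  -0.52722103]
[ 0.    -0.     1.341] [ 0.0707 -0.0944  0.0001]
```

Scaled: -0.0944 m / 0.5 = -0.1888, 0.0707 m / 0.5 = 0.1414, 1.341 rad / 2 = 0.6705.

Emit:
move_arm(motion=[[0,0,0.6705,0.1414,-0.1888,0,0.02],[0,0,0.6705,0.1414,-0.1888,0,0.02],[0,0,0.6705,0.1414,-0.1888,0,0.02],[0,0,0.6705,0.1414,-0.1888,0,0.02],[0,0,0.6705,0.1414,-0.1888,0,0.02],[0,0,0.6705,0.1414,-0.1888,0,0.02],[0,0,0.6705,0.1414,-0.1888,0,0.02],[0,0,0.6705,0.1414,-0.1888,0,0.02]])

```text
clock: 4.45
eef_pos: [369.1, 94.5, 102.0]
tcp_rot: [3.141, 0.002, 0.02]
contact_force: [-0.2, -1.1, -0.8]
opening: 0.306
grasp_force: 79.7
```

Scaled: 0.065 m / 0.5 = 0.13, 0.03 m / 0.5 = 0.06.

Emit:
move_arm(motion=[[0,0,0,0,0,0.06,0.02],[0,0,0,0,0,0.13,0.02],[0,0,0,0,0,0.13,0.02],[0,0,0,0,0,0.13,0.02]])

```text
clock: 4.95
eef_pos: [369.8, 94.7, 38.2]
tcp_rot: [3.141, 0.001, 0.024]
contact_force: [-0.0, 0.5, -1.1]
opening: 0.308
grasp_force: 79.6
```

```bash
python3 - <<'E'
from h import *
s=sensors.sense();print(s['eef_pos'],s['tcp_rot'],s['contact_force'],s['wrist_torque'],s['opening'])
a,_=snap('top','top2');b,_=snap('side','side2')
f=lambda i:cv2.resize(i,None,fx=6,fy=6,interpolation=cv2.INTER_CUBIC)
cv2.imwrite('pics/c2.png',np.hstack([f(a[140:215,215:280]),f(b[165:240,215:280])])[:,:,::-1])
E
```

```text
[369.8321059   94.67374176  38.18390964] [3.14135263e+00 1.09978050e-03 2.37778459e-02] [-0.01825706  0.54343173 -1.1366559 ] [-0.01586113 -0.00496432 -0.01360188] 0.30801581502204156
```

View pics/c2.png

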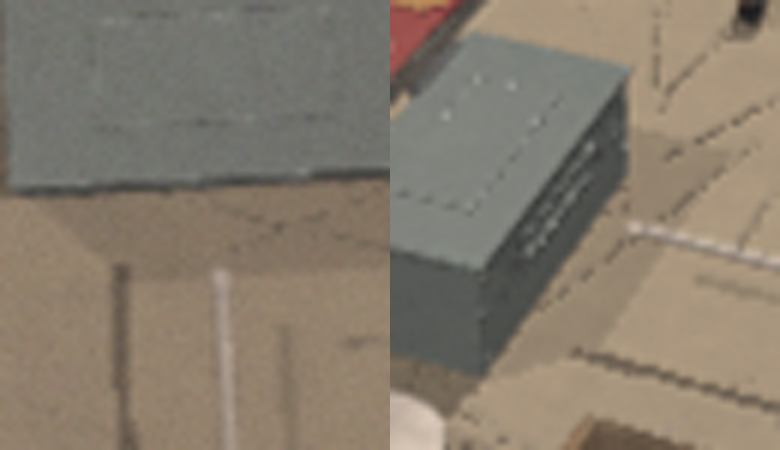

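The tip shows at top (251.3,184.9) and side (254.6,202.6), about 30 mm short of the front edge, and roughly level with the slot rows.

```bash
python3 - <<'E'
from h import *
p,e=tri((251.3,184.9),(254.6,202.6));print('tip',p,e,p-sensors.sense()['eef_pos'])
# slot dash rows ends, on plane of front face, side cam
F=np.array([572.5,99,0]);n=np.array([np.cos(.025),np.sin(.025),0])
for x,y in((530,232),(592,150),(528,253),(600,183)):
    o,r=ray('side',215+(x-390+.5)/6-.5,165+(y+.5)/6-.5)
    q=o+r*(((F-o)@n)/(r@n));print(q)
# front lid edge in top view along several columns of new image: at z=76
import cv2
a=cv2.imread('pics/top0.png').astype(int)
for u in (222,235,250,265,280):
    c=a[155:185,u-2:u+3].mean(1);s=c[:,0]-c[:,2]  # b-r
    k=np.where(s>-5)[0].max();print(u,155+k,pt('top',None,u,155+k+.5,76))
E
```

```text
tip [531.69927193  99.31965914  47.54367614] 2.1268065198174235 [161.04626301   4.4436798    8.69389954]
[571.52181264 138.11934233  60.11120771]
[573.4675504   60.30604744  59.54168529]
[571.43819585 141.46331709  48.74197173]
[573.69456023  51.22754572  31.01371569]
222 171 [567.68466353 177.76323833  76.        ]
235 170 [569.44009362 142.24819197  76.        ]
250 169 [571.0457614  101.23944682  76.        ]
265 169 [569.90962671  60.26982206  76.        ]
280 167 [574.26214542  19.09301923  76.        ]
```

Scaled: 0.033 m / 0.5 = 0.066, 0.02 m / 0.5 = 0.04.

Emit:
move_arm(motion=[[0,0,0,0.04,0,0,0.02],[0,0,0,0.066,0,0,0.02],[0,0,0,0.066,0,0,0.02],[0,0,0,0.066,0,0,0.02]])

```text
clock: 5.55
eef_pos: [402.3, 95.4, 38.1]
tcp_rot: [3.141, 0.001, 0.024]
contact_force: [-0.2, 0.7, -0.2]
opening: 0.309
grasp_force: 79.6
```

```bash
python3 - <<'E'
from h import *
a,_=snap('top','top3');b,_=snap('side','side3')
f=lambda i,k:cv2.resize(i,None,fx=k,fy=k,interpolation=cv2.INTER_CUBIC)
cv2.imwrite('pics/c3.png',np.hstack([f(a[155:195,235:270],10),f(b[180:220,225:268],10)])[:,:,::-1])
E
```

```text
(no output)
```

View pics/c3.png

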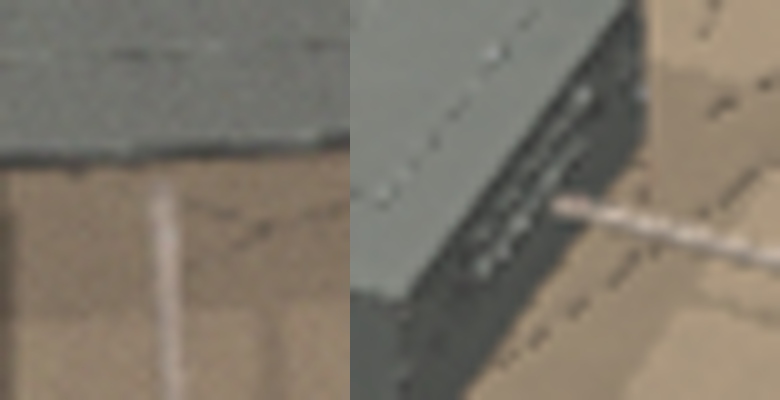

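```bash
python3 - <<'E'
from h import *
c=camera_params('side');K=np.array(c["camera_matrix"]);T=np.linalg.inv(np.array(c["world_from_camera"]))
def pr(p):
    q=K@(T@np.r_[p,1])[:3];q=q[:2]/q[2];return (q+.5-[225,180])*10-.5+[350,0]
ux=np.array([np.cos(.024),np.sin(.024),0]);uy=np.array([-ux[1],ux[0],0])
for z in(76,54,48,42,0):
    print(z,[pr(np.array([571.5,99,z])+uy*k).round().tolist() for k in(-95,-38,0,38,95)])
print('tip',pr(np.array([564.5,99.6,48])))
E
```

```text
76 [[659.0, -33.0], [588.0, 61.0], [538.0, 127.0], [486.0, 195.0], [405.0, 303.0]]
54 [[660.0, 21.0], [589.0, 116.0], [540.0, 182.0], [489.0, 251.0], [408.0, 359.0]]
48 [[660.0, 36.0], [590.0, 131.0], [540.0, 197.0], [489.0, 266.0], [409.0, 375.0]]
42 [[661.0, 51.0], [590.0, 146.0], [541.0, 212.0], [490.0, 281.0], [410.0, 390.0]]
0 [[662.0, 151.0], [593.0, 248.0], [545.0, 315.0], [494.0, 385.0], [416.0, 495.0]]
tip [559.52041953 204.02392001]
```

```bash
python3 - <<'E'
from h import *
np.set_printoptions(precision=1,suppress=True)
d=np.load('pics/side0.npy')
for u in (238,240,246,248):
    print(u)
    for v in range(184,222,1):
        p=pt('side',d,u,v)
        if 480<p[0]<640 : print(v,p,end=' ')
    print()
E
```

```text
238
184 [606.9  65.9  75.6] 185 [603.   73.5  77.8] 186 [598.8  81.6  80.5] 187 [596.5  86.3  80.4] 188 [596.7  86.2  76.3] 189 [595.4  88.8  74.5] 190 [591.4  96.7  77.2] 191 [589.8  99.9  75.8] 192 [587.2 105.1  76.2] 193 [583.4 112.5  78.5] 194 [583.6 112.4  74.5] 195 [577.9 123.3  79.9] 196 [579.3 121.   74. ] 197 [576.3 126.8  75. ] 198 [571.8 135.6  78.7] 199 [570.7 137.9  76.8] 200 [574.2 131.7  67.5] 201 [574.2 131.9  63.6] 202 [575.3 130.2  58.2] 203 [573.2 134.3  57.8] 204 [603.   79.1   4.6] 205 [598.9  87.    7.5] 206 [573.7 134.3  45.8] 207 [572.7 136.4  43.6] 208 [571.2 139.6  42.5] 209 [574.6 133.5  32.9] 210 [574.6 133.7  29. ] 211 [574.6 134.1  25.3] 212 [576.3 131.3  18.6] 213 [574.  135.8  18.6] 214 [573.2 137.6  16.2] 215 [574.9 134.7   9.4] 216 [576.3 132.4   3.1] 217 [576.7 132.   -1.5] 218 [575.6 134.4  -3.4] 219 [573.4 138.6  -3.6] 220 [571.  143.5  -3.2] 221 [569.  147.4  -3.6] 
240
184 [602.8  59.9  72.9] 185 [598.1  69.2  76.4] 186 [596.4  72.7  75.3] 187 [591.4  82.4  79.3] 188 [588.7  87.8  79.8] 189 [589.   87.5  75.6] 190 [586.8  91.9  75.2] 191 [583.8 
[... 1866 characters left out ...]
0.9] 193 [577.5  54.7  40.8] 194 [575.7  58.4  39.8] 195 [577.1  55.9  33.5] 196 [577.   56.4  29.8] 197 [575.   60.6  29.3] 198 [576.3  58.2  23.1] 199 [578.   55.   16.2] 200 [575.2  60.6  16.9] 201 [573.2  64.9  16.4] 202 [576.7  58.1   6.3] 203 [578.5  54.8  -0.8] 204 [577.4  57.1  -3. ] 205 [571.8  68.5   2.9] 206 [572.7  66.9  -2.8] 207 [570.8  71.   -3.3] 208 [567.5  77.6  -1.7] 209 [566.3  80.3  -3.4] 210 [562.5  88.   -0.6] 211 [560.   93.2  -0.2] 212 [558.9  95.6  -2.2] 213 [555.6 102.4  -0.1] 214 [554.6 104.4  -2.5] 215 [552.  109.9  -1.6] 216 [547.5 118.9   2.6] 217 [547.5 119.2  -1.3] 218 [543.7 126.9   1.8] 219 [543.8 127.   -2.4] 220 [539.9 134.9   1. ] 221 [540.6 133.8  -4.2]
```

Scaled: 0.008 m / 0.5 = 0.016, 0.004 m / 0.5 = 0.008.

Emit:
move_arm(motion=[[0,0,0,0.008,0,-0.0014,0.02],[0,0,0,0.016,0,-0.0014,0.02],[0,0,0,0.016,0,-0.0014,0.02]])

```text
clock: 6.02
eef_pos: [411.5, 95.8, 38.7]
tcp_rot: [-3.141, -0.0, 0.024]
contact_force: [-0.5, 0.4, -1.5]
opening: 0.309
grasp_force: 79.6
```

Scaled: 0.002 m / 0.5 = 0.004.

Emit:
move_arm(motion=[[0,0,0,0.004,0,0,0.02],[0,0,0,0.004,0,0,0.02]])

```text
clock: 6.28
eef_pos: [413.1, 95.8, 38.7]
tcp_rot: [-3.142, -0.0, 0.024]
contact_force: [-0.2, 1.0, -1.9]
opening: 0.306
grasp_force: 79.6
```

Scaled: 0.002 m / 0.5 = 0.004, 0.001 m / 0.5 = 0.002.

Emit:
move_arm(motion=[[0,0,0,0.002,0,0,0.02],[0,0,0,0.004,0,0,0.02]])

```text
clock: 6.52
eef_pos: [415.0, 95.8, 38.7]
tcp_rot: [3.142, -0.0, 0.024]
contact_force: [0.6, 0.1, -0.7]
opening: 0.312
grasp_force: 79.6
```

Scaled: 0.001 m / 0.5 = 0.002.

Emit:
move_arm(motion=[[0,0,0,0.002,0,0,0.02],[0,0,0,0.002,0,0,0.02]])

```text
clock: 6.78
eef_pos: [416.1, 95.8, 38.7]
tcp_rot: [-3.142, -0.0, 0.024]
contact_force: [-0.4, 0.4, -0.8]
opening: 0.307
grasp_force: 79.6
```

Scaled: 0.002 m / 0.5 = 0.004, 0.001 m / 0.5 = 0.002.

Emit:
move_arm(motion=[[0,0,0,0.002,0,0,0.02],[0,0,0,0.004,0,0,0.02]])

```text
clock: 7.02
eef_pos: [418.1, 95.9, 38.7]
tcp_rot: [-3.142, -0.0, 0.024]
contact_force: [-0.6, 0.2, -1.0]
opening: 0.31
grasp_force: 79.6
```

Scaled: 0.002 m / 0.5 = 0.004, 0.001 m / 0.5 = 0.002.

Emit:
move_arm(motion=[[0,0,0,0.002,0,0,0.02],[0,0,0,0.004,0,0,0.02],[0,0,0,0.004,0,0,0.02]])

```text
clock: 7.4
eef_pos: [420.1, 95.9, 38.7]
tcp_rot: [-3.142, -0.0, 0.024]
contact_force: [-0.5, 0.1, -0.8]
opening: 0.307
grasp_force: 79.6
```

Scaled: 0.009 m / 0.5 = 0.018, 0.006 m / 0.5 = 0.012.

Emit:
move_arm(motion=[[0,0,0,0.006,0,0,0.02],[0,0,0,0.012,0,0,0.02],[0,0,0,0.018,0,0,0.02],[0,0,0,0.018,0,0,0.02]])

```text
clock: 7.9
eef_pos: [429.3, 96.2, 38.7]
tcp_rot: [-3.142, -0.0, 0.024]
contact_force: [0.0, 0.5, -1.9]
opening: 0.309
grasp_force: 79.6
```

Scaled: 0.0015 m / 0.5 = 0.003.

Emit:
move_arm(motion=[[0,0,0,0.003,0,0,0.02],[0,0,0,0.003,0,0,0.02]])

```text
clock: 8.15
eef_pos: [430.5, 96.2, 38.7]
tcp_rot: [3.142, -0.0, 0.024]
contact_force: [1.1, -0.2, -1.1]
opening: 0.308
grasp_force: 79.6
```

Scaled: 0.001 m / 0.5 = 0.002.

Emit:
move_arm(motion=[[0,0,0,0.002,0,0,0.02],[0,0,0,0.002,0,0,0.02]])

```text
clock: 8.4
eef_pos: [431.6, 96.2, 38.7]
tcp_rot: [-3.142, -0.0, 0.024]
contact_force: [0.2, 0.7, -1.0]
opening: 0.309
grasp_force: 79.6
```

Scaled: 0.001 m / 0.5 = 0.002.

Emit:
move_arm(motion=[[0,0,0,0.002,0,0,0.02],[0,0,0,0.002,0,0,0.02]])

```text
clock: 8.65
eef_pos: [432.6, 96.2, 38.7]
tcp_rot: [-3.142, -0.0, 0.024]
contact_force: [0.6, 0.0, -1.2]
opening: 0.308
grasp_force: 79.6
```

Scaled: 0.001 m / 0.5 = 0.002.

Emit:
move_arm(motion=[[0,0,0,0.002,0,0,0.02],[0,0,0,0.002,0,0,0.02]])

```text
clock: 8.9
eef_pos: [433.5, 96.2, 38.7]
tcp_rot: [3.142, 0.0, 0.024]
contact_force: [-0.4, 0.5, -1.6]
opening: 0.306
grasp_force: 79.6
```

Scaled: 0.0005 m / 0.5 = 0.001.

Emit:
move_arm(motion=[[0,0,0,0.001,0,0,0.02],[0,0,0,0.001,0,0,0.02]])

```text
clock: 9.15
eef_pos: [433.7, 96.2, 38.6]
tcp_rot: [3.141, 0.001, 0.024]
contact_force: [-1.6, 1.1, -1.0]
opening: 0.308
grasp_force: 79.6
```

Scaled: 0.0007 m / 0.5 = 0.0014.

Emit:
move_arm(motion=[[0,0,0,0.0014,0,0,0.02],[0,0,0,0.0014,0,0,0.02]])

```text
clock: 9.4
eef_pos: [434.0, 96.1, 38.5]
tcp_rot: [3.141, 0.001, 0.024]
contact_force: [-2.7, 0.3, -0.5]
opening: 0.31
grasp_force: 79.6
```

Scaled: 0.001 m / 0.5 = 0.002.

Emit:
move_arm(motion=[[0,0,0,0.002,0,0,0.02],[0,0,0,0.002,0,0,0.02]])

```text
clock: 9.65
eef_pos: [435.4, 96.2, 38.6]
tcp_rot: [3.141, 0.001, 0.024]
contact_force: [-4.2, 0.1, -0.5]
opening: 0.308
grasp_force: 79.6
```

Scaled: 0.001 m / 0.5 = 0.002.

Emit:
move_arm(motion=[[0,0,0,0.002,0,0,0.02],[0,0,0,0.002,0,0,0.02]])

```text
clock: 9.9
eef_pos: [436.5, 96.2, 38.6]
tcp_rot: [3.141, 0.0, 0.024]
contact_force: [-4.6, -0.3, -1.3]
opening: 0.313
grasp_force: 79.6
```

Scaled: 0.001 m / 0.5 = 0.002.

Emit:
move_arm(motion=[[0,0,0,0.002,0,0,0.02],[0,0,0,0.002,0,0,0.02]])

```text
clock: 10.15
eef_pos: [437.5, 96.3, 38.7]
tcp_rot: [3.142, 0.0, 0.024]
contact_force: [-4.4, -0.7, -0.9]
opening: 0.309
grasp_force: 79.6
```

```bash
cat > lid.py <<'E'
from h import *
P0=np.load('pics/top0.npy');_,d=grab_frame('top');print('lid rise mm',np.round(np.median((P0-d)[148:166,222:280],axis=1)[::3],1))
E
python3 lid.py
```

```text
lid rise mm [-0.  -0.5  0.2  0.2 -0.1 -0.1]
```

Force stays flat while it moves forward, so this is the spring tab. I'll keep going.

Scaled: 0.001 m / 0.5 = 0.002.

Emit:
move_arm(motion=[[0,0,0,0.002,0,0,0.02],[0,0,0,0.002,0,0,0.02]])

```text
clock: 10.45
eef_pos: [438.7, 96.4, 38.7]
tcp_rot: [-3.142, -0.0, 0.024]
contact_force: [-3.6, -0.5, -1.7]
opening: 0.31
grasp_force: 79.6
```

Scaled: 0.0007 m / 0.5 = 0.0014.

Emit:
move_arm(motion=[[0,0,0,0.0014,0,0,0.02],[0,0,0,0.0014,0,0,0.02]])

```text
clock: 10.7
eef_pos: [439.4, 96.4, 38.7]
tcp_rot: [3.142, 0.0, 0.024]
contact_force: [-5.2, -0.2, -1.0]
opening: 0.311
grasp_force: 79.6
```

```bash
python3 lid.py
```

```text
lid rise mm [ 29.2  33.6  37.5  43.6  47.4 -69.1]
```

The lid is up. I'll hold briefly, then withdraw straight back.

Scaled: -0.07 m / 0.5 = -0.14, -0.05 m / 0.5 = -0.1.

Emit:
move_arm(motion=[[0,0,0,0,0,0,0.02],[0,0,0,0,0,0,0.02],[0,0,0,-0.01,0,0,0.02],[0,0,0,-0.03,0,0,0.02],[0,0,0,-0.06,0,0,0.02],[0,0,0,-0.1,0,0,0.02],[0,0,0,-0.14,0,0,0.02],[0,0,0,-0.14,0,0,0.02]])

```text
clock: 11.75
eef_pos: [367.7, 94.6, 38.8]
tcp_rot: [3.141, 0.001, 0.024]
contact_force: [-0.2, -0.5, -2.0]
opening: 0.305
grasp_force: 79.6
```

```bash
python3 lid.py; python3 mv.py 369.4 94.8 38.7 .024 420 30 38.7 .7;  python3 mv.py 369.4 94.8 38.7 .024 448 0 38.7 1.365
```

```text
lid rise mm [ 28.6  33.3  37.7  44.8  47.5 -69.7]
[-0.     0.    -0.676] [0.049 0.066 0.   ]
[-0.     0.    -1.341] [0.0763 0.0967 0.    ]
```

Scaled: 0.0967 m / 0.5 = 0.1934, 0.0763 m / 0.5 = 0.1526, -1.34 rad / 2 = -0.67.

Emit:
move_arm(motion=[[0,0,0,0,0,-0.06,0.02],[0,0,-0.67,0.1526,0.1934,-0.06,0.02],[0,0,-0.67,0.1526,0.1934,-0.06,0.02],[0,0,-0.67,0.1526,0.1934,-0.06,0.02],[0,0,-0.67,0.1526,0.1934,-0.06,0.02],[0,0,-0.67,0.1526,0.1934,-0.06,0.02],[0,0,-0.67,0.1526,0.1934,-0.06,0.02],[0,0,-0.67,0.1526,0.1934,-0.06,0.02]])

```text
clock: 12.8
eef_pos: [449.4, -0.3, 68.9]
tcp_rot: [3.14, -0.0, 1.293]
contact_force: [0.8, 0.4, -0.8]
opening: 0.312
grasp_force: 79.6
```

Emit:
move_arm(motion=[[0,0,0,0,0,0,0.02],[0,0,0,0,0,0,0.02],[0,0,0,0,0,0,0.02]])

```text
clock: 13.18
eef_pos: [448.2, -0.2, 68.7]
tcp_rot: [3.141, -0.0, 1.285]
contact_force: [-0.2, -0.5, -1.3]
opening: 0.309
grasp_force: 79.6
```

Lower to where it was picked up (TCP about 4.5), then release gently and lift.

Emit:
move_arm(motion=[[0,0,0,0,0,0.06,0.02],[0,0,0,0,0,0.11,0.02],[0,0,0,0,0,0.12,0.02],[0,0,0,0,0,0.126,0.02],[0,0,0,0,0,0.127,0.02],[0,0,0,0,0,0.127,0.02]])

```text
clock: 13.92
eef_pos: [448.5, -0.1, 5.8]
tcp_rot: [3.14, -0.0, 1.287]
contact_force: [0.1, -0.0, -1.3]
opening: 0.307
grasp_force: 79.7
```

Scaled: 0.001 m / 0.5 = 0.002, 0.0005 m / 0.5 = 0.001.

Emit:
move_arm(motion=[[0,0,0,0,0,0.001,0.02],[0,0,0,0,0,0.002,0.02],[0,0,0,0,0,0.002,0.02]])

```text
clock: 14.3
eef_pos: [448.2, -0.1, 4.6]
tcp_rot: [3.141, -0.0, 1.287]
contact_force: [-1.8, -0.4, 6.0]
opening: 0.305
grasp_force: 80.6
```

Scaled: -0.15 m / 0.5 = -0.3, -0.1 m / 0.5 = -0.2.

Emit:
move_arm(motion=[[0,0,0,0,0,0,0.04],[0,0,0,0,0,0,0.06],[0,0,0,0,0,0,0.085],[0,0,0,0,0,0,0.085],[0,0,0,0,0,0,0.085],[0,0,0,0,0,-0.08,0.085],[0,0,0,0,0,-0.2,0.085],[0,0,0,0,0,-0.3,0.085]])

```text
clock: 15.3
eef_pos: [447.9, -0.2, 156.1]
tcp_rot: [3.141, -0.0, 1.287]
contact_force: [1.6, -0.9, -0.6]
opening: 0.995
grasp_force: 0.0
```

Scaled: -0.15 m / 0.5 = -0.3.

Emit:
move_arm(motion=[[0,0,0,-0.3,0,0,0.085],[0,0,0,-0.3,0,0,0.085],[0,0,0,-0.3,0,0,0.085],[0,0,0,-0.3,0,0,0.085]])

```text
clock: 15.8
eef_pos: [405.5, -145.4, 154.2]
tcp_rot: [3.142, 0.0, 1.284]
contact_force: [0.2, -1.2, 0.8]
opening: 0.999
grasp_force: 0.0
```

```bash
python3 lid.py; python3 - <<'E'
from h import *
b,_=snap('side','side9');cv2.imwrite('pics/c9.png',cv2.resize(b[130:280,130:330],None,fx=3,fy=3)[:,:,::-1])
E
```

```text
lid rise mm [ 28.8  33.6  37.7  43.3  48.  -68.8]
```

View pics/c9.png

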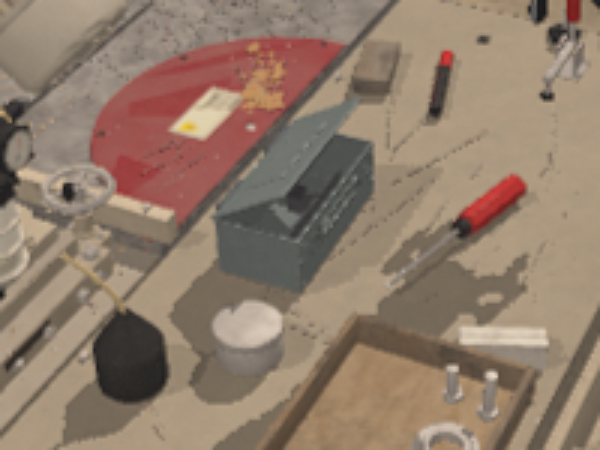

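The lid stands open at (290,150), the screwdriver lies flat and released from (390,285) to (520,190), and the bystanders are in place. I'll hand it in.

```bash
python3 -c "
from rig import order;print(order.sign_off())"
```

```text
the job is handed in; nothing more can be done
None
```

The job is handed in: the lid sprang up at about 5 N of push and stays open, the screwdriver lies flat on the bench clear of the case, and the bystanders look undisturbed in the last picture (no verdict came back at hand-in).

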